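# Sort two tube couplers with the bore gauge

### The arm

A 7-joint arm with a two-finger parallel gripper is mounted at the origin on the work surface. World frame = base frame: x ahead of the robot, y to its left, z up, the work surface at z = 0. Lengths are in m, angles in rad, forces in N, time in s.
With the tool pointing down it reaches from about 0.35 to 0.9 m from the base axis. Payload 8.1 kg.
Tool frame: the origin (TCP) lies at the very end of the fingers, on their centre line; the grasp point (between the pads) lies 19 mm behind it (arm.grip_depth is the distance from the TCP to the grasp point, in m); x points along the fingers, z is the direction in which the jaws open and shut, and the axes are right-handed (so a half turn about x gives the same grasp; the last joint's range is limited). The gripper opens to 92 mm and grips with 3 to 60 N. Pads are 19 mm wide; open, the fingers measure 130 mm over their backs; the gripper's body (75 mm by 190 mm) begins 47 mm behind the grasp point.
Start: joints at [-1.323, 0.434, 0.025, 1.573, -0.012, 1.134, -0.075], TCP at [0.215, 0.587, 0.227] pointing down, gripper open.
Joint ranges: [-2.62, 2.62], [-0.44, 2.09], [-1.27, 1.32], [0.08, 2.57], [-1.32, 4.46], [0.12, 2], [-2.74, 2.74]. Speed limits (rad/s): [2.22, 2.22, 3.01, 3.01, 3.14, 3.14, 3.14].

### API

Orientations are given as a rotation vector (axis times angle).
In Python, from cell import status, cams, arm gives the robot as it stands. The module is installed in compiled form; this text tells all that it offers.
- The arm moves only by the tool step_arm, never from a script. Its argument "rows" is a list of rows, each a list of 7 numbers: the gripper command: -1 is fully open, 1 is shut, values between are in proportion, then the shift along the tool's x, y, z as a fraction of full scale, then the turn, a rotation vector about the tool's x, y, z as a fraction of full scale. In form: [[grip, x, y, z, rx, ry, rz], ...]. A call has 1 to 12 rows; each row is the pose to reach, as a shift and turn from the pose commanded when the call began, along the tool's axes at that moment; what a row does not reach only later rows make up. Full scale, the value 1, is 80 cm for a shift and 60 degrees for a turn. A row lasts 1/12 s, in which the tool goes at most 41.7 mm and 7.16 degrees, less where a joint would pass 70% of its speed; a pose out of reach is approached as far as the arm can. A call with a number of a shift or a turn outside -1 to 1 is refused whole. A call with a gripper value outside its range is refused whole. The fingers move at their own pace and stop on an object; "newtons" is the grip in N (left out, the last holds). Time passes only in rows, so rows that repeat a pose let the fingers close. It gives the time, the measured TCP pose, the force and the opening at its end, in the units of the state.
- status.observe(): the state, without advancing time (a new reading comes with each control period).
- cams.get_image(name): name is "scene" or "top"; returns a dict with "pixels" (400x640x3 uint8, red, green, blue), "range_z" (400x640 float32, m along the optical axis (not along the pixel's ray), 0 where there is no reading), "camera_matrix" (3x3 intrinsics, pixels), "eye" and "attitude" of the camera in the world. Camera axes: x right, y down, z forward; pixel columns grow to the right and rows downward; lengths in m; the calibration is good to about 2 mm. A picture is of the moment at which its call begins.
- arm.sign_off(): hands the job in, once; it reports no verdict.
The state is a dict: "clock": time; "joints": joint angles; "dq": joint speeds; "joint_efforts": joint torques, N m; "position": TCP position; "ee_rot": TCP orientation; "force": force on the tool from outside, world axes, zero at the start; "ft_torque": the same for the moment, N m; "width": opening from 0.0 (shut) to 1.0 (fully open).
Only numpy, scipy, OpenCV 4.12 (cv2) and the standard library are available. Lean on these libraries where they do the work, as an engineer would, in place of code of your own. Each camera call takes 0.05 s, during which the arm holds its last target.

### The job

Sort the two grey tube couplers by fit. Pass the one that fits down through the round bore of the gauge so that it ends up inside the clear catch box below, and stand the one that is too wide upright in the open steel tray.

Things in the scene. Friction and masses are not known exactly. Their poses are not given: they have to be found in the camera images.
- slim_coupler: The slimmer grey plastic tube coupler with a blue band round its middle: a plain upright cylinder 32 mm in diameter and 60 mm tall, about 45 g, loose, standing on the bench. It fits through the gauge. Origin: centre of its underside; z runs up along its axis.
- wide_coupler: The wider grey plastic tube coupler with a blue band round its middle: a plain upright cylinder 56 mm in diameter and 60 mm tall, about 90 g, loose, standing on the bench. It is too wide for the gauge. Origin: centre of its underside; z runs up along its axis.
- gauge: Bore gauge, fixed: a closed box 120 x 120 mm, 96 mm tall, with clear 5 mm walls and a 4 mm floor, topped by a 16 mm aluminium plate (underside at 80 mm). A bore 46 mm in diameter with a 5 mm chamfered mouth goes through the plate's middle; the slim coupler, let go upright in it, drops into the box. Origin: centre of the box's underside, straight below the bore; z up, x and y along its sides.
- tray: Open steel tray, fixed to the bench: 120 mm along its x, 150 mm along its y, walls 25 mm tall and 4 mm thick, floor 4 mm thick. Origin: centre of its underside on the bench; z up.
Not all that is in view belongs to the job. Leave any orange look-alike of the slim_coupler alone.

How it is judged:
At the end, for the whole second after the job is handed in: The slim coupler is at rest inside the catch box, in any attitude, its origin within the box's sides and under 75 mm above the bench. The wide coupler is at rest in the tray, its origin within the tray's sides and under 12 mm above the bench, upright to within 10 degrees (x of slim_coupler in the frame of gauge between -0.058 and 0.058 m and y of slim_coupler in the frame of gauge between -0.058 and 0.058 m and z of slim_coupler in the frame of gauge below 0.075 m and x of wide_coupler in the frame of tray between -0.058 and 0.058 m and y of wide_coupler in the frame of tray between -0.073 and 0.073 m and z of wide_coupler in the frame of tray below 0.012 m and angle between wide_coupler's own z axis and vertical below 0.17 rad and linear speed of each of slim_coupler, wide_coupler below 0.03 m/s); the robot touches nothing.
It also fails if it takes over 51 s, if anything falls off the work surface, if the arm or the gripper's body presses on something with over 40 N, if the wrist force passes 120 N, or if a joint passes its speed limit or range.

## Working session

There is one attempt and no reset: what is moved stays moved. The work goes in short steps, Python scripts to look and compute and a tool call to move; the robot and the scene stay as the last step left them, time stands still between calls to the robot, and variables do not carry over. Pictures are saved under pics/ and viewed, and the job is handed in when it is done.

Besides the shell and the picture viewer there is one more tool, called after "Call:" in YAML: its name, and indented under it one key for each argument. step_arm: Moves the arm, as the interface text tells. Its arguments: {"type":"object","properties":{"rows":{"type":"array","items":{"type":"array","items":{"type":"number"}}},"newtons":{"type":"number"}},"required":["rows"]}

```bash
mkdir -p pics; python3 - <<'E'
from cell import status,cams,arm
import cv2,numpy as np
s=status.observe();print({k:np.round(v,3) for k,v in s.items()},arm.grip_depth)
for n in("scene","top"):
    d=cams.get_image(n);cv2.imwrite(f"pics/{n}0.png",cv2.cvtColor(d["pixels"],cv2.COLOR_RGB2BGR))
    np.savez(f"{n}0.npz",**{k:d[k] for k in d if k!='name'});print(n,d["camera_matrix"],d["eye"],d["attitude"])
E
```

```text
{'clock': np.float64(0.0), 'joints': array([-1.323,  0.435,  0.025,  1.574, -0.012,  1.134, -0.075]), 'dq': array([ 0.   , -0.001,  0.002, -0.   ,  0.001,  0.   , -0.   ]), 'joint_efforts': array([ 0.0000e+00, -6.6783e+01,  9.8500e-01, -3.1447e+01, -6.1000e-02,
        4.3000e-02,  0.0000e+00]), 'position': array([0.215, 0.586, 0.226]), 'ee_rot': array([-0.948,  1.356,  0.946]), 'force': array([-0.031, -0.143,  0.128]), 'ft_torque': array([-0.015,  0.058, -0.014]), 'width': np.float64(0.999)} 0.0188
scene [[433.28339108   0.         328.29648673]
 [  0.         433.28339108 200.6603298 ]
 [  0.           0.           1.        ]] [0.84952608 0.43395403 0.62420844] [-0.92798585 -2.5551185   1.00284493]
top [[459.78453331   0.         318.58045358]
 [  0.         459.78453331 197.58170265]
 [  0.           0.           1.        ]] [0.44056197 0.00178424 1.10209926] [-2.18392197  2.18487963 -0.07021627]
```

View pics/scene0.png

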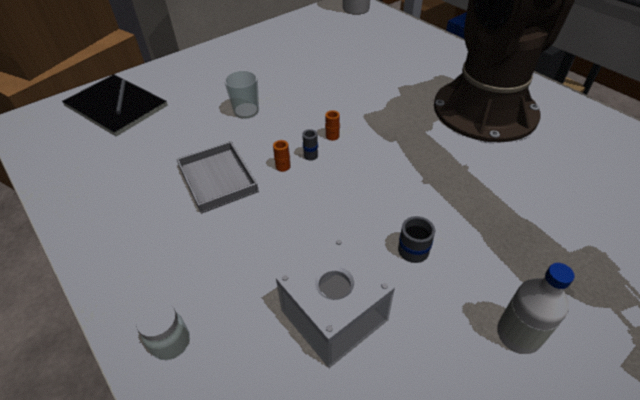

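View pics/top0.png

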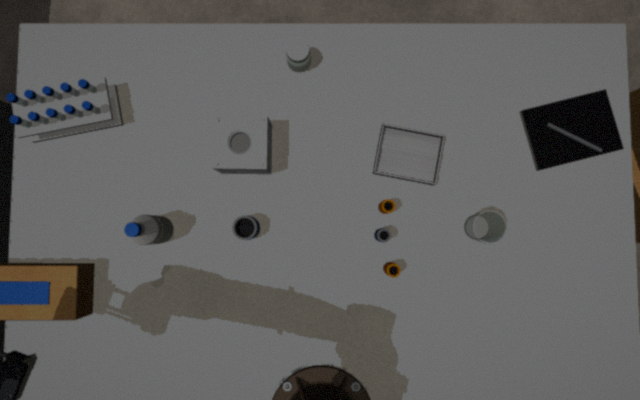

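The scene view shows the grey slim coupler at (310,145), the wide one at (417,238), the bore at (335,284) and the tray at (217,176). In the top view they are at about (382,235), (246,227), (240,142) and (409,154).

What could be taken for the slim coupler, in the top view: orange look-alikes at (386,206) and (392,269), the wide grey coupler at (246,227), and the glass at (485,226). I choose the grey one with the blue band at (382,235). Next I check it in a crop and measure.

```bash
cat > h.py <<'E'
import numpy as np,cv2
from scipy.spatial.transform import Rotation as R
def load(n,t='0'): return dict(np.load(f"{n}{t}.npz"))
def pts(d):
    K=d["camera_matrix"];z=d["range_z"];v,u=np.mgrid[:400,:640]
    c=np.stack([(u-K[0,2])/K[0,0]*z,(v-K[1,2])/K[1,1]*z,z],-1)
    return c@R.from_rotvec(d["attitude"]).as_matrix().T+d["eye"]
def ray(d,u,v,h):
    K=d["camera_matrix"];r=R.from_rotvec(d["attitude"]).as_matrix()@np.array([(u-K[0,2])/K[0,0],(v-K[1,2])/K[1,1],1])
    return d["eye"]+r*(h-d["eye"][2])/r[2]
E
python3 - <<'E'
from h import *
d=load("top");P=pts(d);s=load("scene");S=pts(s)
print("table",np.round(P[300,500],4),np.round(P[80,450],4),np.round(S[330,60],4))
def fit(m,P):
    p=P[m][:,:2].astype(np.float32);(c,r)=cv2.minEnclosingCircle(p);return len(p),np.round(c,4),round(r,4),P[m][:,2].mean().round(4)
for nm,(u,v),w in(("slim",(382,235),13),("wide",(246,227),20)):
    for n,D,Q in(("top",d,P),("scene",s,S)):
        if n=="scene": u,v={"slim":(310,145),"wide":(417,238)}[nm];w=30 if nm=="wide" else 18
        m=np.zeros((400,640),bool);m[v-w:v+w,u-w:u+w]=1
        px=D["pixels"].astype(int);grey=(px[...,0]-px[...,2])<25
        m&=(abs(Q[...,2]-.06)<.006)&grey
        print(nm,n,fit(m,Q))
# gauge top
for n,Q,(u,v),w in(("top",P,(240,142),45),("scene",S,(335,284),70)):
    m=np.zeros((400,640),bool);m[v-w:v+w,u-w:u+w]=1;m&=abs(Q[...,2]-.096)<.006
    p=Q[m][:,:2].astype(np.float32);print("gauge",n,len(p),cv2.minAreaRect(p),Q[m][:,2].mean())
for n,Q,(u,v),w in(("top",P,(409,154),45),("scene",S,(217,176),50)):
    m=np.zeros((400,640),bool);m[v-w:v+w,u-w:u+w]=1;m&=abs(Q[...,2]-.023)<.006
    p=Q[m][:,:2].astype(np.float32);print("tray",n,len(p),cv2.minAreaRect(p),Q[m][:,2].mean())
a=cv2.resize(d["pixels"][185:285,350:420],None,fx=5,fy=5,interpolation=2)
b=cv2.resize(s["pixels"][95:195,250:350],None,fx=4,fy=5,interpolation=2)
g=cv2.resize(d["pixels"][100:200,200:290],None,fx=4,fy=5,interpolation=2)
im=np.hstack([a,b])[...,::-1];im=np.clip(im.astype(int)*2,0,255);cv2.imwrite("pics/crop1.png",im)
cv2.imwrite("pics/crop2.png",np.clip(g[...,::-1].astype(int)*2,0,255))
E
```

```text
table [ 0.2734 -0.4223 -0.0009] [ 8.039e-01 -3.144e-01  3.000e-04] [ 1.1225 -0.6746 -0.751 ]
slim top (87, array([ 0.4276, -0.1403]), 0.0159, np.float64(0.0592))
slim scene (119, array([ 0.4276, -0.1406]), 0.0185, np.float64(0.0589))
wide top (168, array([0.4449, 0.1751]), 0.028, np.float64(0.0594))
wide scene (366, array([0.4441, 0.1761]), 0.029, np.float64(0.059))
gauge top 2586 ((0.6346122026443481, 0.18091550469398499), (0.12095422297716141, 0.12018463760614395), 89.48313903808594) 0.0956503816902119
gauge scene 5775 ((0.6328360438346863, 0.1828048825263977), (0.1214446872472763, 0.12135149538516998), 89.60102081298828) 0.09574489339988398
tray top 468 ((0.6190015077590942, -0.20665347576141357), (0.1504555493593216, 0.12131275981664658), 78.86361694335938) 0.023411481313457303
tray scene 717 ((0.6180762648582458, -0.2041715532541275), (0.1535979062318802, 0.1205420047044754), 79.14910125732422) 0.022601344910958526[ WARN:0@0.640] global loadsave.cpp:1063 imwrite_ Unsupported depth image for selected encoder is fallbacked to CV_8U.
```

View pics/crop1.png

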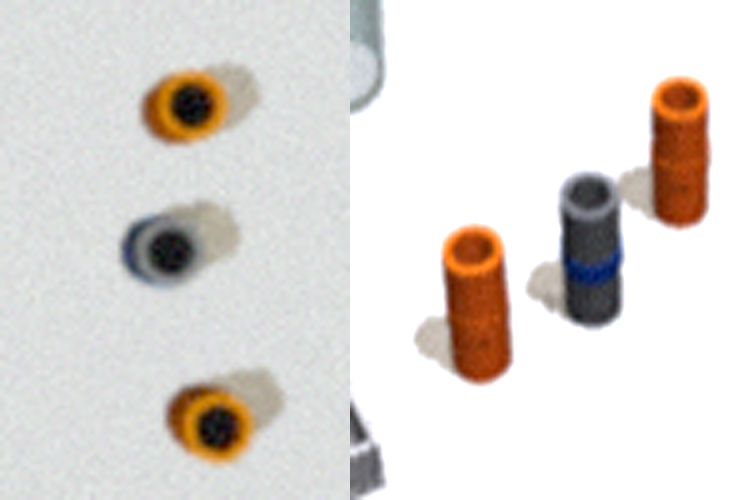

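View pics/crop2.png

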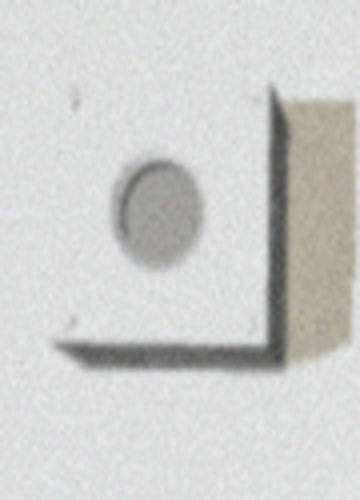

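The crop confirms the choice: the middle one is grey with a blue band, between the two orange ones. The two views agree within 2–3 mm, and the sizes and heights match the description. Next are the tool axes and the shift for the first move.

```bash
cat >> h.py <<'E'
def go(x,y,z,yaw=None):
    "shift fraction (tool axes, now) to world target, and turn about tool x; from measured pose"
    from cell import status
    s=status.observe();M=R.from_rotvec(s["ee_rot"]).as_matrix()
    d=M.T@(np.array([x,y,z])-s["position"]);print("t",round(float(s["clock"]),2),"pos",np.round(s["position"],4),"w",round(float(s["width"]),3),"F",np.round(s["force"],1))
    print("axes x,y,z:\n",np.round(M.T,3));print("shift frac",np.round(d/.8,4),"dist",np.linalg.norm(d).round(3))
    # turn wanted so that tool x=down and jaws along yaw (mod pi)
    if yaw is not None:
        best=None
        for k in(0,np.pi):
            zt=np.array([np.cos(yaw+k),np.sin(yaw+k),0]);xt=np.array([0,0,-1.]);T=np.stack([xt,np.cross(zt,xt),zt],1)
            r=R.from_matrix(M.T@T).as_rotvec()
            if best is None or np.linalg.norm(r)<np.linalg.norm(best):best=r
        print("turn frac",np.round(best/np.radians(60),4))
    print("joints",np.round(s["joints"],2))
E
python3 -c "
from h import *
go(.4276,-.1404,.15,np.pi/2)"
```

```text
t 0.1 pos [0.2146 0.5865 0.226 ] w 1.001 F [-0.4 -1.   0.3]
axes x,y,z:
 [[-0.    -0.001 -1.   ]
 [-0.939  0.344 -0.   ]
 [ 0.344  0.939 -0.001]]
shift frac [ 0.0962 -0.5622 -0.7617] dist 0.761
turn frac [-3.35e-01 -1.40e-03 -1.00e-04]
joints [-1.32  0.44  0.02  1.57 -0.01  1.13 -0.08]
```

```bash
python3 -c "
from h import *
d=load('top');P=pts(d);print(P[205:250,120:180,2].max(),np.round(P[230,133],3)); print('orange',[np.round(P[v,u],3) for u,v in((382,206),(390,262))],'glass',P[210:245,460:510,2].max())"
```

```text
1.10209925704823 [0.439 0.382 0.169]
orange [array([ 0.493, -0.137,  0.06 ]), array([ 0.365, -0.159,  0.032])] glass 1.10209925704823
```

Call:
step_arm:
  rows:
    - [-1, 0, -0.407, -0.365, -0.335, 0, 0]
    - [-1, 0, -0.407, -0.365, -0.335, 0, 0]
    - [-1, 0, -0.407, -0.365, -0.335, 0, 0]
    - [-1, 0, -0.407, -0.365, -0.335, 0, 0]
    - [-1, 0, -0.407, -0.365, -0.335, 0, 0]
    - [-1, 0, -0.407, -0.365, -0.335, 0, 0]
    - [-1, 0, -0.407, -0.365, -0.335, 0, 0]
    - [-1, 0, -0.407, -0.365, -0.335, 0, 0]
    - [-1, 0, -0.407, -0.365, -0.335, 0, 0]
    - [-1, 0, -0.407, -0.365, -0.335, 0, 0]
    - [-1, 0, -0.407, -0.365, -0.335, 0, 0]
    - [-1, 0, -0.407, -0.365, -0.335, 0, 0]
  newtons: 15

```text
clock: 1.1
position: [0.4223, 0.1954, 0.2267]
ee_rot: [-1.205, 1.214, 1.202]
force: [0.6, -0.0, -0.1]
width: 1.002
```

The arm is now right beside the wide coupler, so I do that one first.

```bash
python3 -c "
from h import *
go(.4445,.1756,.09,np.pi/2)"
```

```text
t 1.1 pos [0.4223 0.1954 0.2267] w 1.002 F [ 0.6 -0.  -0.1]
axes x,y,z:
 [[ 0.001 -0.002 -1.   ]
 [-1.     0.008 -0.001]
 [ 0.008  1.    -0.002]]
shift frac [ 0.171  -0.0278 -0.0242] dist 0.14
turn frac [-0.0076 -0.0017  0.0007]
joints [-0.67  0.17  0.14  1.95 -0.03  1.02  1.04]
```

Call:
step_arm:
  rows:
    - [-1, 0.05, -0.028, -0.024, -0.008, 0, 0]
    - [-1, 0.1, -0.028, -0.024, -0.008, 0, 0]
    - [-1, 0.14, -0.028, -0.024, -0.008, 0, 0]
    - [-1, 0.171, -0.028, -0.024, -0.008, 0, 0]
    - [-1, 0.171, -0.028, -0.024, -0.008, 0, 0]
    - [-1, 0.171, -0.028, -0.024, -0.008, 0, 0]

```text
clock: 1.6
position: [0.4415, 0.1817, 0.0893]
ee_rot: [-1.215, 1.208, 1.217]
force: [0.3, -0.6, -0.6]
width: 1.0
```

```bash
python3 - <<'E'
from h import *
go(.4445,.1756,.03,np.pi/2)
from cell import cams
d=cams.get_image("scene");cv2.imwrite("pics/s1.png",d["pixels"][...,::-1])
E
```

```text
t 1.6 pos [0.4415 0.1817 0.0893] w 1.0 F [ 0.3 -0.6 -0.6]
axes x,y,z:
 [[-0.003 -0.001 -1.   ]
 [-1.    -0.009  0.003]
 [-0.009  1.    -0.001]]
shift frac [ 0.0741 -0.0039 -0.0075] dist 0.06
turn frac [ 0.0084 -0.0014 -0.0028]
joints [-0.6   0.38  0.13  2.09 -0.08  0.69  1.16]
```

View pics/s1.png

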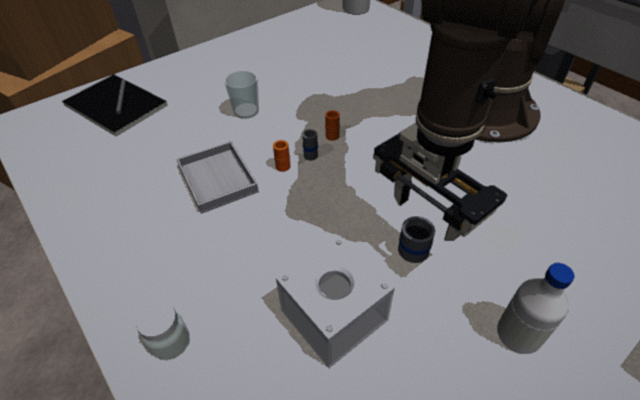

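```bash
python3 - <<'E'
from h import *
s=load("scene")
Rm=R.from_rotvec(s["attitude"]).as_matrix()
for p in ([.4415,.1817,.089],[.4415,.1357,.089],[.4415,.2277,.089],[.4445,.1756,.06]):
    c=Rm.T@(np.array(p)-s["eye"]);q=s["camera_matrix"]@c;print(p,q[:2]/q[2])
from cell import cams
d=cams.get_image("top");cv2.imwrite("pics/t1.png",cv2.resize(np.clip(d["pixels"][120:280,180:340,::-1].astype(int)*2,0,255).astype(np.uint8),None,fx=3,fy=3))
d=cams.get_image("scene");cv2.imwrite("pics/s1c.png",cv2.resize(np.clip(d["pixels"][120:280,360:520,::-1].astype(int)*2,0,255).astype(np.uint8),None,fx=3,fy=3))
E
```

```text
[0.4415, 0.1817, 0.089] [423.95392164 218.34656959]
[0.4415, 0.1357, 0.089] [403.18655512 202.32054613]
[0.4415, 0.2277, 0.089] [446.1996503  235.51343419]
[0.4445, 0.1756, 0.06] [417.26898144 228.35159659]
```

View pics/s1c.png

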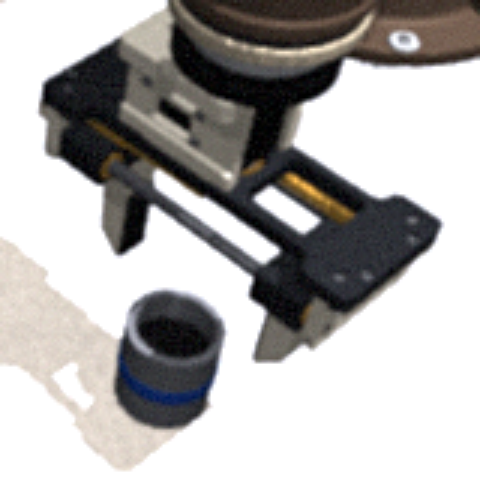

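Fingertips in the crop project to (402,203) and (448,238), matching the forward projection, so the geometry holds. I check whether the 6 mm offset was just settling.

```bash
python3 - <<'E'
from h import *
go(.4445,.1756,.03,np.pi/2)
E
```

```text
t 1.75 pos [0.4437 0.1826 0.0917] w 1.0 F [-0.4  0.   0.2]
axes x,y,z:
 [[ 0.002  0.002 -1.   ]
 [-1.    -0.009 -0.003]
 [-0.009  1.     0.002]]
shift frac [ 0.0771 -0.0008 -0.0089] dist 0.062
turn frac [0.0084 0.0016 0.0024]
joints [-0.61  0.37  0.13  2.09 -0.08  0.69  1.16]
```

Call:
step_arm:
  rows:
    - [-1, 0, -0.001, -0.009, 0.008, 0, 0]
    - [-1, 0.02, -0.001, -0.009, 0.008, 0, 0]
    - [-1, 0.04, -0.001, -0.009, 0.008, 0, 0]
    - [-1, 0.06, -0.001, -0.009, 0.008, 0, 0]
    - [-1, 0.077, -0.001, -0.009, 0.008, 0, 0]
    - [-1, 0.077, -0.001, -0.009, 0.008, 0, 0]
    - [-1, 0.077, -0.001, -0.009, 0.008, 0, 0]
    - [-1, 0.077, -0.001, -0.009, 0.008, 0, 0]

```text
clock: 2.42
position: [0.4442, 0.1745, 0.0295]
ee_rot: [-1.209, 1.208, 1.208]
force: [-1.2, 0.9, 0.4]
width: 0.997
```

Call:
step_arm:
  rows:
    - [1, 0, 0, 0, 0, 0, 0]
    - [1, 0, 0, 0, 0, 0, 0]
    - [1, 0, 0, 0, 0, 0, 0]
    - [1, 0, 0, 0, 0, 0, 0]
    - [1, 0, 0, 0, 0, 0, 0]
    - [1, 0, 0, 0, 0, 0, 0]
    - [1, 0, 0, 0, 0, 0, 0]
    - [1, 0, 0, 0, 0, 0, 0]
    - [1, 0, 0, 0, 0, 0, 0]
    - [1, 0, 0, 0, 0, 0, 0]
  newtons: 15

```text
clock: 3.25
position: [0.4435, 0.1745, 0.0284]
ee_rot: [-1.209, 1.209, 1.209]
force: [-1.4, -0.3, 3.2]
width: 0.608
```

```bash
python3 - <<'E'
from h import *
go(.6185,-.2055,.16,np.radians(79-90+90))
E
```

```text
t 3.25 pos [0.4435 0.1745 0.0284] w 0.608 F [-1.4 -0.3  3.2]
axes x,y,z:
 [[ 0.  0. -1.]
 [-1.  0. -0.]
 [ 0.  1.  0.]]
shift frac [-0.1645 -0.2188 -0.4749] dist 0.439
turn frac [1.833e-01 1.000e-04 1.000e-04]
joints [-0.57  0.48  0.11  2.14 -0.1   0.53  1.19]
```

Gripped: 0.608 × 92 mm = 56 mm, as it should be. Lift, then carry.

Call:
step_arm:
  rows:
    - [1, -0.04, 0, 0, 0, 0, 0]
    - [1, -0.08, 0, 0, 0, 0, 0]
    - [1, -0.12, 0, 0, 0, 0, 0]
    - [1, -0.165, 0, 0, 0, 0, 0]
    - [1, -0.165, -0.02, -0.04, 0, 0, 0]
    - [1, -0.165, -0.04, -0.08, 0, 0, 0]
    - [1, -0.165, -0.06, -0.12, 0, 0, 0]
    - [1, -0.165, -0.08, -0.16, 0, 0, 0]
    - [1, -0.165, -0.1, -0.2, 0, 0, 0]
    - [1, -0.165, -0.12, -0.245, 0, 0, 0]
    - [1, -0.165, -0.14, -0.29, 0, 0, 0]
    - [1, -0.165, -0.16, -0.335, 0, 0, 0]

```text
clock: 4.25
position: [0.5716, -0.0953, 0.16]
ee_rot: [-1.209, 1.209, 1.21]
force: [0.8, 0.2, -1.0]
width: 0.605
```

```bash
python3 - <<'E'
from h import *
go(.6185,-.2055,.16,np.pi/2)
E
```

```text
t 4.25 pos [ 0.5716 -0.0953  0.16  ] w 0.605 F [ 0.8  0.2 -1. ]
axes x,y,z:
 [[-0.001  0.    -1.   ]
 [-1.    -0.     0.001]
 [-0.     1.     0.   ]]
shift frac [-1.000e-04 -5.860e-02 -1.377e-01] dist 0.12
turn frac [ 0.0003  0.0001 -0.0006]
joints [-0.11  0.43  0.26  1.79 -0.13  0.95  1.77]
```

Call:
step_arm:
  rows:
    - [1, 0, -0.02, -0.045, 0, 0, 0]
    - [1, 0, -0.04, -0.09, 0, 0, 0]
    - [1, 0, -0.059, -0.138, 0, 0, 0]
    - [1, 0, -0.059, -0.138, 0, 0, 0]
    - [1, 0.04, -0.059, -0.138, 0, 0, 0]
    - [1, 0.08, -0.059, -0.138, 0, 0, 0]
    - [1, 0.11, -0.059, -0.138, 0, 0, 0]
    - [1, 0.125, -0.059, -0.138, 0, 0, 0]
    - [1, 0.125, -0.059, -0.138, 0, 0, 0]
    - [1, 0.125, -0.059, -0.138, 0, 0, 0]
    - [1, 0.125, -0.059, -0.138, 0, 0, 0]

```text
clock: 5.17
position: [0.6197, -0.2044, 0.0619]
ee_rot: [-1.211, 1.208, 1.207]
force: [0.1, 0.1, -1.1]
width: 0.608
```

```bash
python3 - <<'E'
from h import *
go(.6185,-.2055,.0335,np.pi/2)
from cell import cams
d=cams.get_image("scene");cv2.imwrite("pics/s2.png",cv2.resize(np.clip(d["pixels"][80:280,120:360,::-1].astype(int)*2,0,255).astype(np.uint8),None,fx=3,fy=3))
E
```

```text
t 5.17 pos [ 0.6197 -0.2044  0.0619] w 0.608 F [ 0.1  0.1 -1.1]
axes x,y,z:
 [[ 0.002 -0.001 -1.   ]
 [-1.     0.    -0.002]
 [ 0.     1.    -0.001]]
shift frac [ 0.0355  0.0016 -0.0014] dist 0.028
turn frac [-0.0001 -0.0007  0.0021]
joints [ 0.08  0.65  0.24  1.68 -0.2   0.83  1.98]
```

View pics/s2.png

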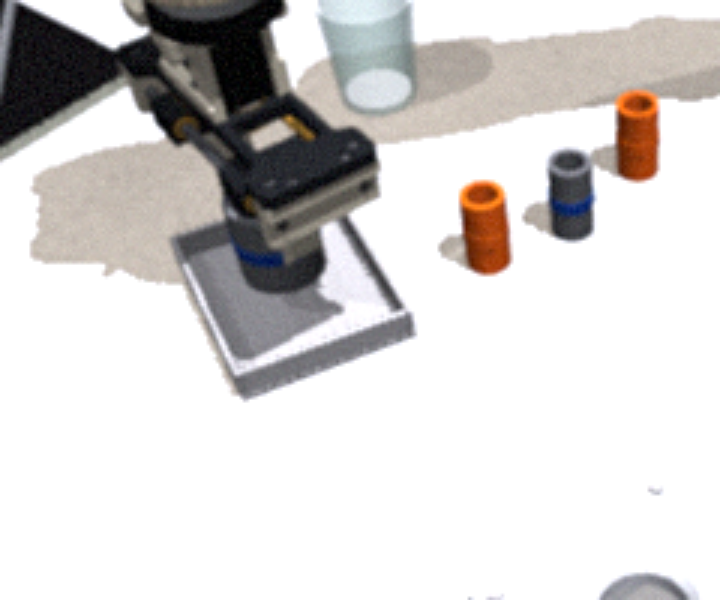

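The wide coupler (crop (280,250)) hangs upright, about 30 mm above the tray floor, inside the walls. I lower, release and rise.

Call:
step_arm:
  rows:
    - [1, 0.01, 0, 0, 0, 0, 0]
    - [1, 0.02, 0, 0, 0, 0, 0]
    - [1, 0.03, 0, 0, 0, 0, 0]
    - [1, 0.0355, 0, 0, 0, 0, 0]
    - [1, 0.0355, 0, 0, 0, 0, 0]
    - [1, 0.0355, 0, 0, 0, 0, 0]

```text
clock: 5.72
position: [0.6183, -0.2039, 0.0313]
ee_rot: [-1.209, 1.21, 1.21]
force: [0.2, 0.5, -1.7]
width: 0.608
```

Call:
step_arm:
  rows:
    - [0, 0, 0, 0, 0, 0, 0]
    - [-1, 0, 0, 0, 0, 0, 0]
    - [-1, 0, 0, 0, 0, 0, 0]
    - [-1, 0, 0, 0, 0, 0, 0]
    - [-1, 0, 0, 0, 0, 0, 0]
    - [-1, -0.02, 0, 0, 0, 0, 0]
    - [-1, -0.05, 0, 0, 0, 0, 0]
    - [-1, -0.09, 0, 0, 0, 0, 0]
    - [-1, -0.13, 0, 0, 0, 0, 0]
    - [-1, -0.13, 0, 0, 0, 0, 0]
    - [-1, -0.13, 0, 0, 0, 0, 0]

```text
clock: 6.63
position: [0.62, -0.2045, 0.1382]
ee_rot: [-1.212, 1.207, 1.205]
force: [-0.4, 0.9, -1.1]
width: 1.003
```

```bash
python3 - <<'E'
from h import *
go(.4276,-.1404,.137,np.pi/2)
from cell import cams
d=cams.get_image("scene");cv2.imwrite("pics/s3.png",cv2.resize(np.clip(d["pixels"][80:280,120:360,::-1].astype(int)*2,0,255).astype(np.uint8),None,fx=3,fy=3))
E
```

```text
t 6.63 pos [ 0.62   -0.2045  0.1382] w 1.003 F [-0.4  0.9 -1.1]
axes x,y,z:
 [[ 0.004 -0.001 -1.   ]
 [-1.     0.    -0.004]
 [ 0.     1.    -0.001]]
shift frac [0.0004 0.2405 0.0801] dist 0.203
turn frac [-0.0002 -0.0009  0.0042]
joints [ 0.06  0.56  0.27  1.62 -0.17  0.98  1.96]
```

View pics/s3.png

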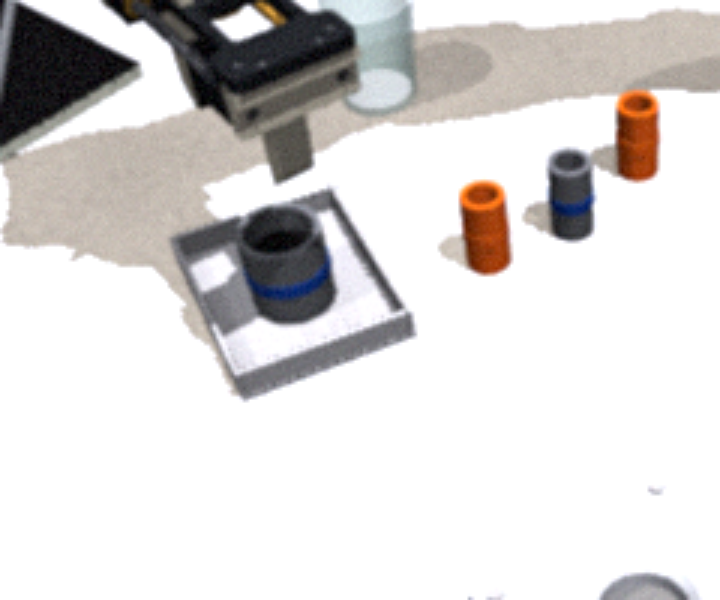

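The wide coupler stands upright in the tray, at crop (287,262). Now the slim one.

Call:
step_arm:
  rows:
    - [-1, 0, 0.048, 0.016, 0, 0, 0]
    - [-1, 0, 0.096, 0.032, 0, 0, 0]
    - [-1, 0, 0.144, 0.048, 0, 0, 0]
    - [-1, 0, 0.192, 0.064, 0, 0, 0]
    - [-1, 0, 0.24, 0.08, 0, 0, 0]
    - [-1, 0, 0.24, 0.08, 0, 0, 0]
    - [-1, 0, 0.24, 0.08, 0, 0, 0]
    - [-1, 0.03, 0.24, 0.08, 0, 0, 0]
    - [-1, 0.05, 0.24, 0.08, 0, 0, 0]
    - [-1, 0.05, 0.24, 0.08, 0, 0, 0]
    - [-1, 0.05, 0.24, 0.08, 0, 0, 0]

```text
clock: 7.6
position: [0.4266, -0.1402, 0.0951]
ee_rot: [-1.208, 1.211, 1.211]
force: [0.6, -0.5, -1.0]
width: 1.0
```

```bash
python3 - <<'E'
from h import *
go(.4276,-.1404,.035,np.pi/2)
from cell import cams
d=cams.get_image("scene");cv2.imwrite("pics/s4.png",cv2.resize(np.clip(d["pixels"][80:280,120:360,::-1].astype(int)*2,0,255).astype(np.uint8),None,fx=3,fy=3))
E
```

```text
t 7.6 pos [ 0.4266 -0.1402  0.0951] w 1.0 F [ 0.6 -0.5 -1. ]
axes x,y,z:
 [[-0.002  0.    -1.   ]
 [-1.     0.     0.002]
 [ 0.     1.     0.   ]]
shift frac [ 0.0752 -0.0014 -0.0003] dist 0.06
turn frac [-0.0003  0.     -0.0022]
joints [-0.01  0.33  0.26  2.16 -0.13  0.67  1.91]
```

View pics/s4.png

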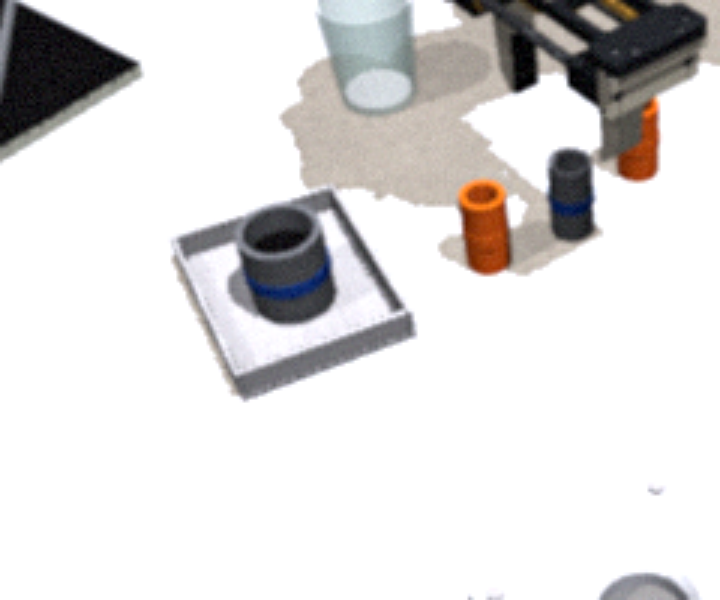

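The open fingers straddle the slim coupler (crop (571,195)), clear of both orange ones.

Call:
step_arm:
  rows:
    - [-1, 0.02, -0.001, 0, 0, 0, 0]
    - [-1, 0.04, -0.001, 0, 0, 0, 0]
    - [-1, 0.06, -0.001, 0, 0, 0, 0]
    - [-1, 0.075, -0.001, 0, 0, 0, 0]
    - [-1, 0.075, -0.001, 0, 0, 0, 0]
    - [-1, 0.075, -0.001, 0, 0, 0, 0]
    - [-1, 0.075, -0.001, 0, 0, 0, 0]

```text
clock: 8.23
position: [0.4283, -0.1403, 0.0369]
ee_rot: [-1.21, 1.208, 1.208]
force: [-0.4, -0.4, 0.5]
width: 1.0
```

Call:
step_arm:
  rows:
    - [1, 0, 0, 0, 0, 0, 0]
    - [1, 0, 0, 0, 0, 0, 0]
    - [1, 0, 0, 0, 0, 0, 0]
    - [1, 0, 0, 0, 0, 0, 0]
    - [1, 0, 0, 0, 0, 0, 0]
    - [1, 0, 0, 0, 0, 0, 0]
    - [1, 0, 0, 0, 0, 0, 0]
    - [1, 0, 0, 0, 0, 0, 0]
    - [1, 0, 0, 0, 0, 0, 0]
    - [1, 0, 0, 0, 0, 0, 0]
    - [1, 0, 0, 0, 0, 0, 0]
    - [1, 0, 0, 0, 0, 0, 0]

```text
clock: 9.23
position: [0.4274, -0.14, 0.0359]
ee_rot: [-1.209, 1.209, 1.209]
force: [0.6, 0.3, -0.3]
width: 0.346
```

```bash
python3 - <<'E'
from h import *
go(.634,.182,.2,np.pi/2)
E
```

```text
t 9.23 pos [ 0.4274 -0.14    0.0359] w 0.346 F [ 0.6  0.3 -0.3]
axes x,y,z:
 [[-0.  0. -1.]
 [-1.  0.  0.]
 [ 0.  1.  0.]]
shift frac [-0.2052 -0.2582  0.4025] dist 0.416
turn frac [-0.      0.     -0.0001]
joints [ 0.03  0.44  0.21  2.2  -0.18  0.52  1.96]
```

Gripped: 0.346 × 92 mm = 32 mm. Lift straight up, then go across.

Call:
step_arm:
  rows:
    - [1, -0.04, 0, 0, 0, 0, 0]
    - [1, -0.09, 0, 0, 0, 0, 0]
    - [1, -0.14, 0, 0, 0, 0, 0]
    - [1, -0.18, 0, 0, 0, 0, 0]
    - [1, -0.205, 0, 0, 0, 0, 0]
    - [1, -0.205, -0.02, 0.04, 0, 0, 0]
    - [1, -0.205, -0.045, 0.08, 0, 0, 0]
    - [1, -0.205, -0.07, 0.12, 0, 0, 0]
    - [1, -0.205, -0.095, 0.16, 0, 0, 0]
    - [1, -0.205, -0.12, 0.2, 0, 0, 0]
    - [1, -0.205, -0.145, 0.24, 0, 0, 0]
    - [1, -0.205, -0.17, 0.28, 0, 0, 0]

```text
clock: 10.23
position: [0.5639, 0.0858, 0.1998]
ee_rot: [-1.209, 1.209, 1.209]
force: [2.0, -0.6, -0.2]
width: 0.348
```

```bash
python3 - <<'E'
from h import *
go(.634,.182,.2,np.pi/2)
E
```

```text
t 10.23 pos [0.5639 0.0858 0.1998] w 0.348 F [ 2.  -0.6 -0.2]
axes x,y,z:
 [[-0.  0. -1.]
 [-1. -0.  0.]
 [-0.  1.  0.]]
shift frac [-0.0003 -0.0876  0.1203] dist 0.119
turn frac [ 0.      0.0001 -0.0003]
joints [-0.38  0.37  0.18  1.76 -0.08  1.02  1.4 ]
```

Call:
step_arm:
  rows:
    - [1, 0, -0.03, 0.04, 0, 0, 0]
    - [1, 0, -0.06, 0.08, 0, 0, 0]
    - [1, 0, -0.088, 0.12, 0, 0, 0]
    - [1, 0, -0.088, 0.12, 0, 0, 0]
    - [1, 0.03, -0.088, 0.12, 0, 0, 0]
    - [1, 0.06, -0.088, 0.12, 0, 0, 0]
    - [1, 0.06, -0.088, 0.12, 0, 0, 0]
    - [1, 0.06, -0.088, 0.12, 0, 0, 0]
    - [1, 0.06, -0.088, 0.12, 0, 0, 0]

```text
clock: 10.98
position: [0.6343, 0.1799, 0.153]
ee_rot: [-1.209, 1.209, 1.208]
force: [0.4, 0.1, -0.4]
width: 0.342
```

```bash
python3 - <<'E'
from h import *
go(.634,.182,.138,np.pi/2)
from cell import cams
d=cams.get_image("scene");cv2.imwrite("pics/s5.png",cv2.resize(np.clip(d["pixels"][180:380,230:450,::-1].astype(int)*1.3,0,255).astype(np.uint8),None,fx=3,fy=3))
E
```

```text
t 10.98 pos [0.6343 0.1799 0.153 ] w 0.342 F [ 0.4  0.1 -0.4]
axes x,y,z:
 [[ 0.001  0.    -1.   ]
 [-1.     0.    -0.001]
 [ 0.     1.     0.   ]]
shift frac [0.0187 0.0004 0.0026] dist 0.015
turn frac [-0.0004  0.0002  0.0007]
joints [-0.46  0.55  0.16  1.58 -0.1   1.02  1.3 ]
```

View pics/s5.png

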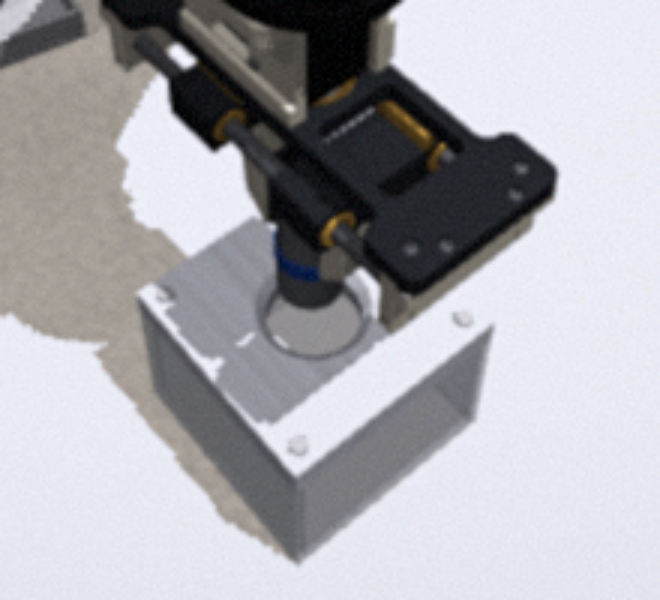

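The slim coupler hangs upright at the mouth of the bore (crop (310,290) above bore (313,315)), which is consistent with the pose numbers. I lower it about 27 mm into the bore, checking the force.

Call:
step_arm:
  rows:
    - [1, 0, 0, 0.0025, 0, 0, 0]
    - [1, 0.012, 0, 0.0025, 0, 0, 0]
    - [1, 0.024, 0, 0.0025, 0, 0, 0]
    - [1, 0.036, 0, 0.0025, 0, 0, 0]
    - [1, 0.048, 0, 0.0025, 0, 0, 0]
    - [1, 0.06, 0, 0.0025, 0, 0, 0]
    - [1, 0.06, 0, 0.0025, 0, 0, 0]
    - [1, 0.06, 0, 0.0025, 0, 0, 0]

```text
clock: 11.7
position: [0.6333, 0.1818, 0.1029]
ee_rot: [-1.209, 1.211, 1.21]
force: [0.3, -0.7, -0.0]
width: 0.349
```

```bash
python3 - <<'E'
from h import *
go(.634,.182,.105,np.pi/2)
from cell import cams
d=cams.get_image("scene");cv2.imwrite("pics/s6.png",cv2.resize(np.clip(d["pixels"][180:380,230:450,::-1].astype(int)*1.3,0,255).astype(np.uint8),None,fx=3,fy=3))
E
```

```text
t 11.7 pos [0.6333 0.1818 0.1029] w 0.349 F [ 0.3 -0.7 -0. ]
axes x,y,z:
 [[-0.002 -0.001 -1.   ]
 [-1.     0.     0.002]
 [ 0.     1.    -0.001]]
shift frac [-0.0026 -0.0008  0.0003] dist 0.002
turn frac [-0.0001 -0.0006 -0.0016]
joints [-0.46  0.6   0.15  1.63 -0.11  0.92  1.3 ]
```

View pics/s6.png

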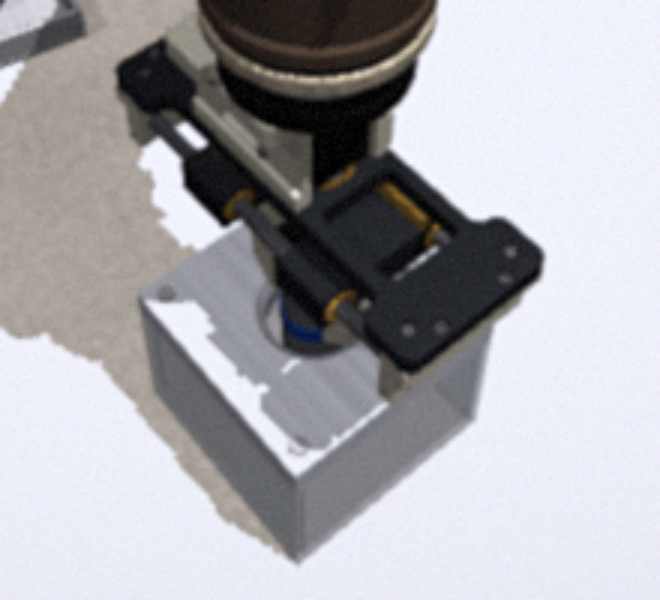

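The coupler is inside the bore with no contact force. Release it.

Call:
step_arm:
  rows:
    - [-1, 0, 0, 0, 0, 0, 0]
    - [-1, 0, 0, 0, 0, 0, 0]
    - [-1, 0, 0, 0, 0, 0, 0]
    - [-1, 0, 0, 0, 0, 0, 0]
    - [-1, 0, 0, 0, 0, 0, 0]
    - [-1, -0.04, 0, 0, 0, 0, 0]
    - [-1, -0.08, 0, 0, 0, 0, 0]
    - [-1, -0.12, 0, 0, 0, 0, 0]
    - [-1, -0.16, 0, 0, 0, 0, 0]
    - [-1, -0.16, 0.04, 0, 0, 0, 0]
    - [-1, -0.16, 0.08, 0, 0, 0, 0]
    - [-1, -0.16, 0.1, 0, 0, 0, 0]

```text
clock: 12.75
position: [0.5512, 0.1823, 0.2327]
ee_rot: [-1.209, 1.208, 1.21]
force: [0.1, -0.1, -0.1]
width: 0.997
```

Call:
step_arm:
  rows:
    - [-1, 0, 0.05, 0, 0, 0, 0]
    - [-1, 0, 0.1, 0, 0, 0, 0]
    - [-1, 0, 0.12, 0, 0, 0, 0]
    - [-1, 0, 0.12, 0, 0, 0, 0]
    - [-1, 0, 0.12, 0, 0, 0, 0]
    - [-1, 0, 0.12, 0, 0, 0, 0]
    - [-1, 0, 0.12, 0, 0, 0, 0]
    - [-1, 0, 0.12, 0, 0, 0, 0]
    - [-1, 0, 0.12, 0, 0, 0, 0]
    - [-1, 0, 0.12, 0, 0, 0, 0]

```text
clock: 13.58
position: [0.4583, 0.1819, 0.2317]
ee_rot: [-1.209, 1.21, 1.209]
force: [-0.0, -0.3, -0.2]
width: 1.0
```

```bash
python3 - <<'E'
from h import *
go(.634,.182,.105)
from cell import cams
d=cams.get_image("scene");t=cams.get_image("top")
f=lambda a,k:np.clip(a[...,::-1].astype(int)*k,0,255).astype(np.uint8)
cv2.imwrite("pics/s7.png",np.vstack([cv2.resize(f(d["pixels"][230:380,250:430],1.3),(396,330)),cv2.resize(f(d["pixels"][120:220,160:280],2),(396,250))]))
cv2.imwrite("pics/t7.png",cv2.resize(f(t["pixels"][100:200,200:460],1.5),None,fx=3,fy=3))
Q=pts(t);w=20
u,v=409,154
m=np.zeros((400,640),bool);m[v-45:v+45,u-45:u+45]=1;m&=abs(Q[...,2]-.063)<.008
print("wide top",m.sum(),cv2.minEnclosingCircle(Q[m][:,:2].astype(np.float32)),Q[m][:,2].mean(),Q[m][:,2].std())
Q=pts(d);m=np.zeros((400,640),bool);m[120:220,160:280]=1;m&=abs(Q[...,2]-.063)<.005
print("wide scene",m.sum(),cv2.minEnclosingCircle(Q[m][:,:2].astype(np.float32)),Q[m][:,2].mean())
E
```

```text
t 13.58 pos [0.4583 0.1819 0.2317] w 1.0 F [-0.  -0.3 -0.2]
axes x,y,z:
 [[-0.    -0.    -1.   ]
 [-1.     0.001  0.   ]
 [ 0.001  1.    -0.   ]]
shift frac [ 0.1583 -0.2197  0.0003] dist 0.217
joints [-0.61  0.21  0.14  1.89 -0.04  1.04  1.12]
wide top 184 ((0.6184419393539429, -0.20323362946510315), 0.028163433074951172) 0.06268109200811445 0.002655091866673626
wide scene 304 ((0.5648013949394226, -0.18841364979743958), 0.08206833153963089) 0.06207223930185511
```

View pics/s7.png

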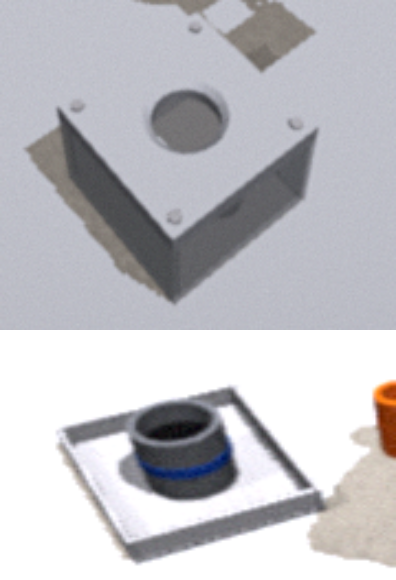

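View pics/t7.png

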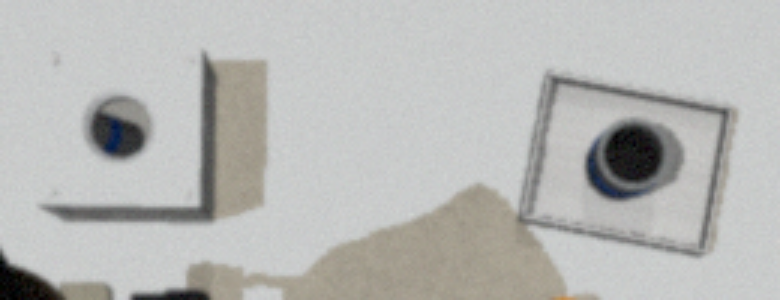

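The top view shows the slim coupler lying in the box under the bore (blue band at crop (115,135)) and the wide one upright in the tray at crop (633,152). The scene-view fit of the wide one took in an orange coupler (82 mm radius), so it doesn't count. One last check on height and rest before handing in.

```bash
python3 - <<'E'
from h import *
from cell import cams,arm,status
a=cams.get_image("top");b=cams.get_image("top")
P,Q=pts(a),pts(b)
r=(slice(134,152),slice(230,250))
z=Q[r][...,2];print("in bore z: min/med/max",np.percentile(z,[2,50,98]).round(3))
dz=[np.abs(a["pixels"][r].astype(int)-b["pixels"][r]).mean()];print("frame diff",dz)
d=cams.get_image("scene");S=pts(d);m=np.zeros((400,640),bool);m[140:220,185:258]=1;m&=abs(S[...,2]-.063)<.005
print("wide scene",cv2.minEnclosingCircle(S[m][:,:2].astype(np.float32)),S[m][:,2].mean())
print(status.observe()["clock"]); arm.sign_off()
E
```

```text
in bore z: min/med/max [0.002 0.039 0.096]
frame diff [np.float64(2.509259259259259)]
wide scene ((0.6169461607933044, -0.20203717052936554), 0.029889514669775963) 0.06251950658185201
13.8333
the job is handed in; nothing more can be done
```

Both couplers are sorted, and I handed the job in at 13.8 s of the 51 s allowed. The sign-off gave no verdict.

- **Wide coupler:** it stands upright in the tray, about 3 mm from the tray's centre. Both views put its rim at about 63 mm, which fits 60 mm of coupler on the 4 mm floor.
- **Slim coupler:** I lowered it into the bore without contact force and let go. It dropped and now lies on its side in the catch box. Through the bore I see its blue band, with surfaces at about 39 mm, fitting a 32 mm tube lying on the floor.
- **Rest check:** two top pictures in a row differed only slightly (2.5 grey levels on average), which I took as noise. I did not measure the slim coupler's speed directly.
- **Robot:** the gripper is open and well clear of everything. I left the orange look-alikes alone.

**Checks that disagreed:**
- My first scene-view fit of the wide coupler gave an 82 mm radius because its window took in an orange coupler. Redone with a tighter window, it agreed with the top view to 2 mm.
- The tool stopped about 7 mm off before the first grasp; I corrected that before closing.

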